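# Lock the cover of a rack module with its three quarter-turn wing bolts

## Robot

A 7-joint arm with a two-finger parallel gripper is mounted at the origin on the work surface. World frame = base frame: x ahead of the robot, y to its left, z up, the work surface at z = 0. Lengths are in m, angles in rad, forces in N, time in s.
With the tool pointing down it reaches from about 0.35 to 0.9 m from the base axis. Payload 19.9 kg.
Tool frame: the origin (TCP) lies between the finger pads; the fingertips stand 19 mm ahead of it and the grasp point (between the pads) is the TCP; z points along the fingers, y is the line along which they close (so a half turn about z gives the same grasp; the last joint's range is limited). The gripper opens to 94 mm and grips with 3 to 60 N. Pads are 16 mm wide; open, the fingers measure 119 mm over their backs; the gripper's body (75 mm by 177 mm) begins 78 mm behind the grasp point.
Start: joints at [1.065, 0.417, -0.01, 1.614, 0.005, 1.111, -0.053], TCP at [0.28, -0.559, 0.224] pointing down, gripper open.
Joint ranges: [-2.81, 2.81], [-0.39, 2.02], [-1.27, 1.25], [0.06, 2.57], [-1.19, 4.33], [0.19, 2], [-2.82, 2.82]. Speed limits (rad/s): [1.89, 1.89, 2.39, 2.39, 3.01, 3.01, 3.01].

## Interface

Orientations are given as a 3x3 rotation matrix whose columns are the frame's x, y, z axes.
In Python, from rig import robot gives the robot as it stands. Calls block until the motion is done:
- robot.move_ptp(position, orientation): joint-space move of the TCP to a pose.
- robot.move_linear(position, velocity=0.15, frame=None, threshold=None): straight line of the TCP; frame=None keeps the orientation; velocity is the mean speed in m/s. With threshold (N) it stops when the force on the tool has changed by that much, and returns True; else False.
- robot.goto_joints(angles): joint-space move.
- robot.gripper_to(opening): finger opening in m; the grip force is fixed at half the most; returns when the fingers have stopped.
- robot.pause(seconds).
- robot.ik(position, orientation): joint angles nearest the present ones, or None.
- robot.get_state(): the state.
- robot.grab_frame(name): name is "scene" or "top" or "wrist"; returns the picture (480x640x3 uint8, red, green, blue); there is no depth.
- robot.camera_info(name): a dict with "fx", "fy", "cx", "cy" (pixels), "rvec" (rotation vector, rad) and "tvec" (3), from world to camera coordinates, as OpenCV has them. Camera axes: x right, y down, z forward; pixel columns grow to the right and rows downward; lengths in m; the calibration is good to about 2 mm. A picture is of the moment at which its call begins: read the wrist's pose just before it. camera_info takes no time and is no camera call; for the wrist camera it gives the pose at the moment of the call.
A pose or a line that the arm cannot do raises robot.PlanningError and nothing moves.
- robot.sign_off(): hands the job in; it is judged then, once.
The state is a dict: "time": time; "qpos": joint angles; "joint_vel": joint speeds; "effort": joint torques, N m; "ee_pos": TCP position; "tool_rot": TCP orientation; "force": force on the tool from outside, world axes, zero at the start; "moment": the same for the moment, N m; "opening": finger opening in m; "grasp_force": force on a finger pad.
Only numpy, scipy, OpenCV 4.12 (cv2) and the standard library are available. Lean on these libraries where they do the work, as an engineer would, in place of code of your own. Each camera call takes 0.05 s, during which the arm holds its last target. There are 200 camera calls.

## Task

The cover of the rack module on the bench has just been put back: lock it by turning its three captive wing bolts clockwise, each fully home to its stop. Lock the lone bolt at the handle end first, before you start on the two at the rear end (those in either order). Leave everything else lying where it is, and let go of the bolts at the end.

Things in the scene. Friction and masses are not known exactly. Their poses are not given: they have to be found in the camera images.
- module: Dark steel module fixed in a cradle, 260 mm long (x), 200 wide (y); dark grey cover 60 mm above the bench. Origin: underside centre, on the bench; z up. -x end: aluminium face plate, 68 mm high, and black U handle, 40 mm out. Wing bolts at (-85, 0) (the lone one), (75, 65), (75, -65) mm. Two white marks by each, along x, show where the locked wing points.
- wing_front_grip (a point): Lone wing bolt at the handle end: centre of its wing, on the turning axis, 29 mm above the cover (z 89 mm). The wing is a steel bar 60 mm long (this frame's x), 12 thick (y), 26 high (z, up) on a 30 mm round collar; from the bar's underside it is 12 mm down to a 44 mm flange, 4 mm high, on the cover. The frame turns with the wing.
- wing_front (a joint): Turning angle of the lone bolt, rad, growing clockwise seen from above: 0 loose, 1.40 at the end stop (locked, wing parallel to the module's x). Starts at 0 to 0.35; turns with a steady friction of 0.12 N m, stays where it is left, and does not rise or sink.
- wing_rear_a_grip (a point): The same point of the rear wing bolt on the module's +y side; same form and sizes.
- wing_rear_a (a joint): Turning angle of that bolt, as for the lone one: 0 loose, 1.40 at the stop, clockwise from above.
- wing_rear_b_grip (a point): The same point of the rear wing bolt on the module's -y side; same form and sizes.
- wing_rear_b (a joint): Turning angle of that bolt, as for the lone one: 0 loose, 1.40 at the stop, clockwise from above.
- transceiver: Bystander: loose small steel plug-in unit, 77 x 16 x 12 mm, lying across the middle of the cover between the lone bolt and the rear two. Origin: centre of the underside.
- blank_panel: Bystander: loose aluminium strip, 80 x 22 x 6 mm, lying on the cover between the two rear bolts. Origin: centre of the underside.
- screwdriver: Bystander: screwdriver lying on the bench at the robot's left. Origin: centre of its underside.
- cleaner: Bystander: closed white bottle, 60 mm across and 150 mm tall, standing on the bench at the left. Origin: centre of its underside.
- meter: Bystander: grey hand-held meter, 150 x 80 x 34 mm, lying at the right. Origin: centre of its underside.
- wrench: Bystander: steel wrench lying on the bench at the right. Origin: centre of its underside.
- tape_roll: Bystander: paper roll, 90 mm across and 25 mm high, lying at the right. Origin: centre of its underside.

How it is judged:
By the outcome, as a careful person would: the job done as asked, in the order asked, and still so for the second after the job is handed in, with the robot touching nothing.
It also fails if it takes over 56 s, if anything falls off the work surface, if the arm or the gripper's body presses on something with over 40 N, if the wrist force passes 120 N, or if a joint passes its speed limit or range.

## Working session

There is one attempt and no reset: what is moved stays moved. The work goes in short steps, each a Python script; the robot and the scene stay as the last script left them, time stands still between calls to the robot, and variables do not carry over. Pictures are saved under pics/ and viewed, at most 10 in all, crops included, and the job is handed in when it is done.

```bash
ls; mkdir -p pics; python3 - <<'E'
from rig import robot
import cv2
for n in("top","scene"):
    im=robot.grab_frame(n); cv2.imwrite(f"pics/{n}0.png",im[:,:,::-1]); print(n,robot.camera_info(n))
s=robot.get_state(); print(s["time"],s["ee_pos"],s["tool_rot"],s["opening"])
E
```

```text
pics
top {'fx': 478.872078329325, 'fy': 478.872078329325, 'cx': 316.2218140779153, 'cy': 234.57000618621288, 'rvec': array([ 2.1148201 , -2.17961072,  0.09079542]), 'tvec': array([-0.00383084,  0.54309614,  1.18172674])}
scene {'fx': 437.7175673755447, 'fy': 437.7175673755447, 'cx': 316.2033531366479, 'cy': 233.0186537564165, 'rvec': array([ 1.93634355,  1.59299378, -0.61477079]), 'tvec': array([-0.06465688, -0.33839186,  1.37739199])}
0.1 [ 0.28000786 -0.55842901  0.22388949] [[ 8.93917882e-01  4.48230426e-01 -5.53095713e-04]
 [ 4.48230761e-01 -8.93917399e-01  9.32046418e-04]
 [-7.66503186e-05 -1.08108747e-03 -9.99999413e-01]] 0.09408581362907477
```

View pics/top0.png

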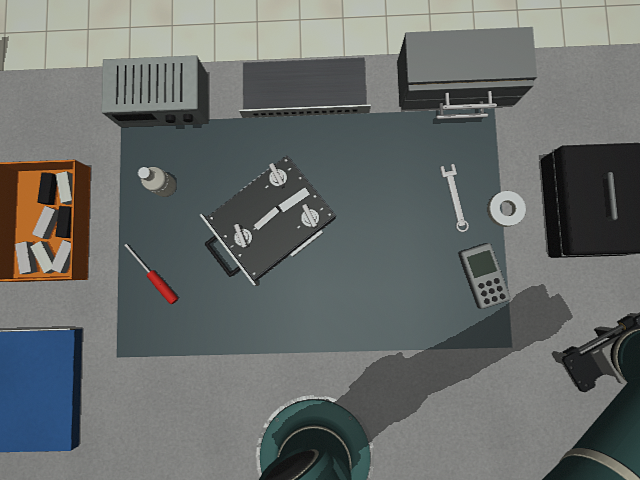

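View pics/scene0.png

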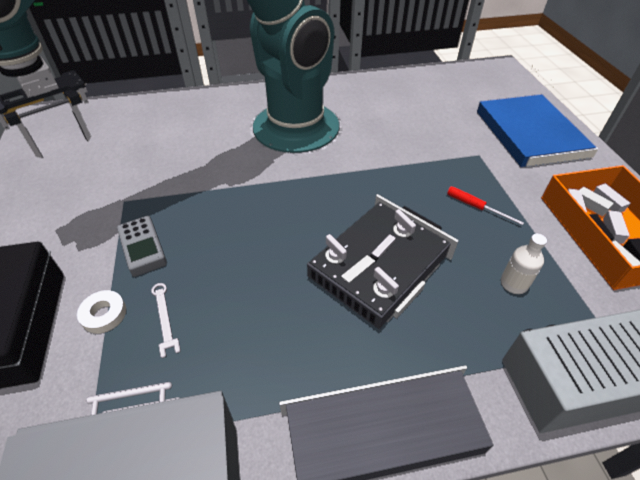

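Top view: the lone bolt is at about (242,237), by the handle at lower left. The rear bolts are at about (278,176) and (310,216). The transceiver and panel lie between them. I'll cast rays for a first fix, then take a close look with the wrist camera.

```bash
cat > h.py <<'E'
import numpy as np, cv2
from rig import robot
def ray(info,px,z):
    K=np.array([[info["fx"],0,info["cx"]],[0,info["fy"],info["cy"]],[0,0,1]])
    R=cv2.Rodrigues(np.asarray(info["rvec"],float))[0]; t=np.asarray(info["tvec"],float)
    c=-R.T@t; d=R.T@np.linalg.solve(K,[px[0],px[1],1]); return c+d*(z-c[2])/d[2]
def proj(info,P):
    K=np.array([[info["fx"],0,info["cx"]],[0,info["fy"],info["cy"]],[0,0,1]])
    return cv2.projectPoints(np.atleast_2d(np.array(P,float)),np.asarray(info["rvec"],float),np.asarray(info["tvec"],float),K,None)[0][:,0]
def down(yaw):  # tool y (closing line) at world angle yaw
    y=np.array([np.cos(yaw),np.sin(yaw),0]); z=np.array([0,0,-1.]); return np.column_stack([np.cross(y,z),y,z])
E
python3 - <<'E'
from h import *
i=robot.camera_info("top")
P=[ray(i,p,.08) for p in((242,237),(278,176),(310,216))]
for p in P: print(p.round(3))
m=(P[1]+P[2])/2; print(np.linalg.norm(P[1]-P[2]),np.linalg.norm(m-P[0]),np.arctan2(*(m-P[0])[1::-1]))
c=(P[0]*75+m*85)/160;print(c)
w=robot.camera_info("wrist"); R=cv2.Rodrigues(np.asarray(w["rvec"]))[0]; s=robot.get_state()
print("cam in tool",s["tool_rot"].T@(-R.T@w["tvec"]-s["ee_pos"]), "axes in tool",(s["tool_rot"].T@R.T).round(2), w["fx"])
for y in np.arange(-3,3.2,.5):
    q=robot.ik([c[0],c[1],.35],down(y)); print(y,None if q is None else np.round(q,2))
im=cv2.imread("pics/top0.png")[140:300,185:350]; cv2.imwrite("pics/c.png",cv2.resize(im,None,fx=3.6,fy=3.6,interpolation=2))
E
```

```text
[0.537 0.16  0.08 ]
[0.686 0.069 0.08 ]
[ 0.583 -0.008  0.08 ]
0.12790797127629108 0.16191465135917085 -0.9241493512461335
[0.58871977 0.09105428 0.08      ]
cam in tool [ 0.08244561 -0.00062836 -0.15944099] axes in tool [[-0.   -0.96 -0.29]
 [ 1.   -0.    0.  ]
 [-0.   -0.29  0.96]] 346.062864795271
-3.0 [ 0.56  0.46 -1.08  1.5   0.41  1.43  2.75]
-2.5 [ 0.13  0.31 -0.43  1.51  0.13  1.35 -2.81]
-2.0 [ 0.19  0.32 -0.52  1.51  0.16  1.36 -2.33]
-1.5 [ 0.23  0.32 -0.57  1.51  0.18  1.36 -1.85]
-1.0 [ 0.28  0.33 -0.63  1.51  0.2   1.37 -1.37]
-0.5 [ 0.31  0.34 -0.67  1.51  0.21  1.37 -0.88]
0.0 [ 0.33  0.35 -0.71  1.5   0.23  1.37 -0.39]
0.5 [ 0.36  0.36 -0.75  1.5   0.25  1.38  0.09]
1.0 [ 0.39  0.37 -0.79  1.5   0.26  1.38  0.58]
1.5 [ 0.4   0.37 -0.81  1.5   0.27  1.38  1.08]
2.0 [ 0.48  0.41 -0.93  1.5   0.33  1.4   1.53]
2.5 [ 0.56  0.46 -1.08  1.5   0.41  1.43  1.97]
3.0 [ 0.56  0.46 -1.08  1.5   0.41  1.43  2.47]
```

View pics/c.png

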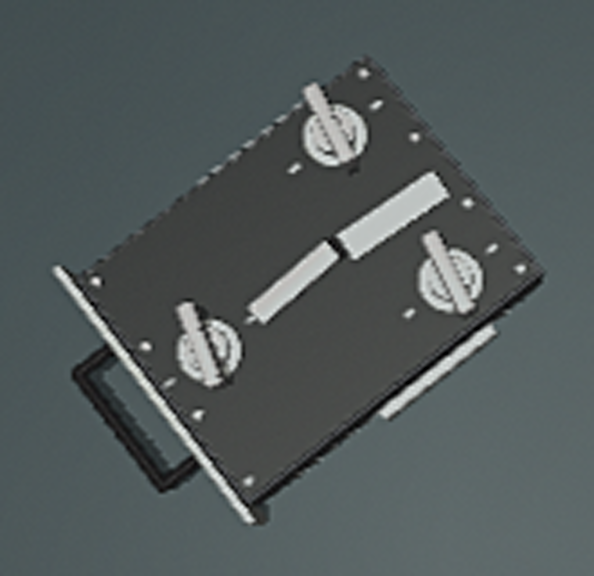

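Crop: wings are near-vertical in the image. The white marks flank each bolt (lone one at about (170,382) and (250,318) in the crop), and the bolt spacings of 128 and 162 mm match the 130 and 160 given. Next, a closer look from above with the wrist camera.

```bash
python3 - <<'E'
from h import *
t0=robot.get_state()["time"]
robot.move_ptp([.588,.09,.26],down(1.8))
s=robot.get_state(); print(s["time"]-t0,s["ee_pos"],np.round(s["qpos"],2))
i=robot.camera_info("wrist"); im=robot.grab_frame("wrist")
import pickle; pickle.dump((i,im),open("w.pkl","wb")); cv2.imwrite("pics/w0.png",im[:,:,::-1])
a=-.924; R=np.array([[np.cos(a),-np.sin(a)],[np.sin(a),np.cos(a)]]); c=np.array([.5887,.0911])
g=im.min(2); n,_,st,ce=cv2.connectedComponentsWithStats((g>150).astype(np.uint8))
for k in range(1,n):
    if 8<st[k,4]<4000:
        m=R.T@(ray(i,ce[k],.06)[:2]-c)*1000
        if abs(m[0])<140 and abs(m[1])<110: print(ce[k].round(1),st[k,2:],m.round(1))
E
```

```text
2.55 [0.58816265 0.08904324 0.25980347] [ 0.44  0.46 -0.86  1.63  0.36  1.22  1.3 ]
[421.6 152.6] [11 11 91] [-117.8  -27.3]
[411.4 196.8] [  24   67 1162] [-93.2  10.6]
[390.7 194.5] [ 23  42 713] [-74.4  -0.5]
[243.5 195.6] [ 27  42 713] [ 66.1 -61.9]
[266.3 183.5] [ 9  6 41] [ 38.7 -63.4]
[188.1 194. ] [ 9  9 68] [117.8 -86.9]
[337.5 221.6] [  73   44 1203] [-12.4   3.5]
[449.2 207.2] [ 5 13 20] [-125.8   37.1]
[440.1 206.9] [ 9  9 66] [-117.1   32.9]
[204.9 211.1] [11  9 66] [111. -64.]
[262.3 247.9] [  77   43 1588] [74.1 -3. ]
[215.2 242.8] [ 9  9 63] [118.1 -29. ]
[456.7 254.6] [ 8  8 53] [-116.8   90.6]
[297.3 300.9] [ 24  35 503] [66.4 69.9]
[241.9 289.2] [ 5  7 29] [117.3  31.3]
[317.4 289.7] [ 8  6 32] [39.7 66.6]
[387.8 296.4] [ 35  17 257] [-29.9 106.8]
[283.3 317.4] [ 30  55 815] [90.2 82.4]
[260.4 312.5] [10  6 49] [111.6  65.9]
[263.6 331.1] [ 8  7 46] [119.2  89.1]
```

View pics/w0.png

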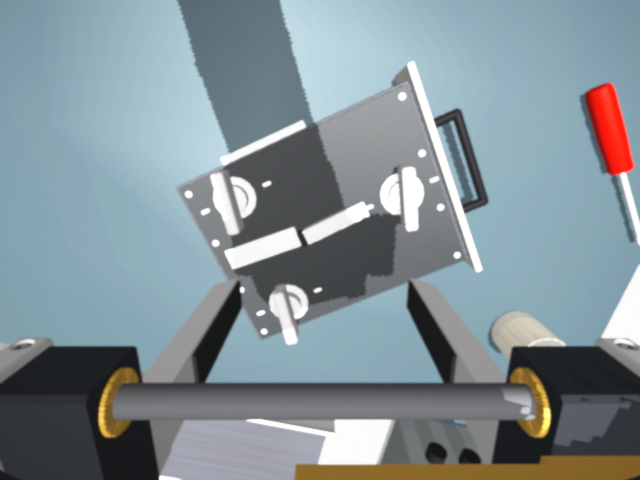

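Wrist view: rear marks are at (266,184)/(205,211) and (317,290)/(260,313). Their midpoints are 130 mm apart and the screws are symmetric, so the module pose is good to about 1 mm. Wing tops run about (408,168)–(411,230), (217,176)–(234,233) and (280,285)–(292,343). The collar (r 15) means the tips must stay above z 0.076, so I'll grip at z 0.098.

```bash
cat >> h.py <<'E'
A=-.924-.007
def _r(a): return np.array([[np.cos(a),-np.sin(a)],[np.sin(a),np.cos(a)]])
C=np.array([.5887,.0911])+_r(-.924)@[.0003,.0019]
BOLT={k:C+_r(A)@p for k,p in dict(f=[-.085,0],a=[.075,.065],b=[.075,-.065]).items()}
Z=.098; OVER=.08
def lock(k,wing):
    T=lambda m:(lambda s:print(m,round(s["time"],2),s["ee_pos"].round(4),"F",s["force"].round(1),"M",s["moment"].round(2),"open",round(s["opening"],4),"g",round(float(np.max(s["grasp_force"])),1)))(robot.get_state())
    x,y=BOLT[k]; y0=wing+np.pi/2; y1=A-OVER+np.pi/2
    robot.move_ptp([x,y,.16],down(y0)); robot.gripper_to(.045); T("above")
    if robot.move_linear([x,y,Z],.1,threshold=15): T("CONTACT"); return
    robot.gripper_to(0); T("gripped")
    n=int(np.ceil((y0-y1)/.35))
    for v in np.linspace(y0,y1,n+1)[1:]:
        robot.move_ptp([x,y,Z],down(v)); T("turn %.2f"%(v-np.pi/2-A))
    robot.gripper_to(.045); robot.move_linear([x,y,.16],.15); T("free")
E
python3 - <<'E'
from h import *
import pickle; i,im=pickle.load(open("w.pkl","rb"))
W={}
for k,e in dict(f=((408,168),(411,230)),b=((217,176),(234,233)),a=((280,285),(292,343))).items():
    p,q=[ray(i,v,.102)[:2] for v in e]; d=p-q; th=np.arctan2(d[1],d[0]); th=A+(th-A)%np.pi
    print(k,BOLT[k].round(4),"mid",((p+q)/2).round(4),"len",np.linalg.norm(d).round(4),"wing",th.round(3),"to go",(th-A).round(3)); W[k]=th
    for y in np.linspace(th,A-OVER,4)+np.pi/2: print(np.round(robot.ik([*BOLT[k],Z],down(y)),2))
pickle.dump(W,open("wing.pkl","wb"))
E
```

```text
f [0.5396 0.1602] mid [0.5398 0.1591] len 0.0579 wing 0.345 to go 1.276
[ 0.27  0.6  -0.8   1.85  0.53  0.92  1.14]
[ 0.21  0.57 -0.72  1.86  0.47  0.9   0.73]
[ 0.15  0.54 -0.63  1.86  0.41  0.87  0.33]
[ 0.09  0.52 -0.55  1.86  0.35  0.86 -0.07]
b [ 0.583 -0.007] mid [ 0.583  -0.0055] len 0.0546 wing 0.438 to go 1.369
[ 0.55  0.62 -0.78  1.8   0.54  0.94  1.54]
[ 0.49  0.59 -0.7   1.81  0.47  0.91  1.1 ]
[ 0.42  0.57 -0.61  1.81  0.4   0.89  0.67]
[ 0.35  0.54 -0.51  1.81  0.34  0.87  0.24]
a [0.6873 0.0706] mid [0.6814 0.0712] len 0.0666 wing 0.38 to go 1.311
[ 0.34  0.79 -0.76  1.51  0.59  1.08  1.4 ]
[ 0.29  0.76 -0.67  1.51  0.52  1.05  0.98]
[ 0.24  0.73 -0.58  1.51  0.45  1.03  0.56]
[ 0.18  0.71 -0.48  1.52  0.37  1.01  0.15]
```

Wing midpoints and lengths (about 60 mm) agree with the bolt axes. Now locking the lone bolt.

```bash
python3 - <<'E'
from h import *
import pickle; lock("f",pickle.load(open("wing.pkl","rb"))["f"])
cv2.imwrite("pics/w1.png",robot.grab_frame("wrist")[:,:,::-1])
E
```

```text
above 4.18 [0.5396 0.1602 0.16  ] F [0.2 0.5 0. ] M [ 0.12 -0.08  0.05] open 0.0453 g 0.0
gripped 5.56 [0.5398 0.16   0.0981] F [ 0.4 -2.2  3.6] M [-0.41 -0.1   0.1 ] open 0.0117 g 30.0
turn 0.94 5.95 [0.5397 0.1604 0.0981] F [ 0.4 -0.4  1.8] M [ 0.06 -0.13 -0.09] open 0.0119 g 30.0
turn 0.60 6.34 [0.5398 0.1607 0.0981] F [0.7 3.4 2.6] M [ 0.86 -0.42 -0.14] open 0.012 g 30.0
turn 0.26 6.73 [0.5399 0.161  0.0981] F [3.1 5.7 1.4] M [ 1.37 -0.82 -0.15] open 0.0119 g 30.0
turn -0.08 7.13 [0.54   0.1613 0.0982] F [ 2.6  6.2 -0.1] M [ 1.66 -0.98  0.49] open 0.0125 g 30.8
free 8.38 [0.5395 0.1599 0.1595] F [-0.4 -0.3  0.3] M [ 0.02 -0.13 -0.02] open 0.0456 g 0.0
```

View pics/w1.png

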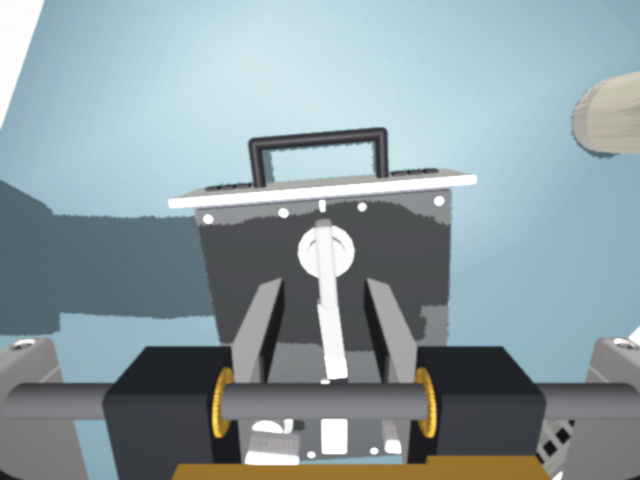

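The wing points at the mark (322,206), in line with the module. The vertical moment jumped to 0.49 N m at the end, so it is against its stop. Now the rear two.

```bash
python3 - <<'E'
from h import *
import pickle; W=pickle.load(open("wing.pkl","rb"))
lock("a",W["a"]); lock("b",W["b"])
robot.move_ptp([.588,.09,.28],down(1.8))
i=robot.camera_info("wrist"); im=robot.grab_frame("wrist"); cv2.imwrite("pics/w2.png",im[:,:,::-1]); print(robot.get_state()["time"])
E
```

```text
above 10.01 [0.6871 0.0711 0.1601] F [-0.5  0.5 -0.7] M [ 0.09 -0.12  0.02] open 0.0451 g 0.0
gripped 11.39 [0.6876 0.0704 0.0982] F [ 2.1 -1.6  0.8] M [-0.27 -0.66  0.18] open 0.0117 g 29.7
turn 0.96 11.8 [0.6875 0.0707 0.0982] F [ 2.1 -2.   1.9] M [-0.14 -0.61 -0.1 ] open 0.0119 g 29.9
turn 0.62 12.21 [0.6875 0.0711 0.0982] F [2.4 2.  1.7] M [ 0.46 -0.97 -0.09] open 0.0117 g 29.9
turn 0.27 12.62 [0.6877 0.0713 0.0982] F [ 3.8  3.5 -0.3] M [ 0.76 -1.36 -0.15] open 0.012 g 29.9
turn -0.08 13.03 [0.6878 0.0715 0.0982] F [ 6.7  3.7 -0.5] M [ 0.82 -1.66  0.56] open 0.0121 g 30.8
free 14.28 [0.6871 0.0705 0.1594] F [-0.3 -0.3 -0.2] M [ 0.   -0.08  0.04] open 0.045 g 0.0
above 15.82 [ 0.5831 -0.0067  0.1599] F [ 0.   0.2 -0.1] M [ 0.11 -0.14 -0.  ] open 0.045 g 0.0
gripped 17.2 [ 0.5832 -0.0073  0.0981] F [ 0.7 -2.3  1.7] M [-0.39 -0.23 -0.11] open 0.0118 g 30.0
turn 1.08 17.56 [ 0.5831 -0.007   0.0981] F [-0.1 -2.   2.2] M [-0.25 -0.14 -0.12] open 0.0117 g 30.0
turn 0.79 17.92 [ 0.5831 -0.0067  0.0981] F [-0.7 -0.   4.5] M [ 0.19 -0.16 -0.1 ] open 0.012 g 30.0
turn 0.50 18.27 [ 0.5832 -0.0064  0.0981] F [1.3 3.7 5.4] M [ 1.   -0.35 -0.1 ] open 0.0116 g 30.0
turn 0.21 18.63 [ 0.5834 -0.0062  0.0981] F [2.7 5.2 3.7] M [ 1.31 -0.71 -0.1 ] open 0.012 g 30.0
turn -0.08 18.99 [ 0.5834 -0.0059  0.0981] F [2.1 5.1 4.3] M [ 1.46 -0.81  0.59] open 0.0124 g 31.1
free 20.24 [ 0.5827 -0.0071  0.1594] F [-0.4 -0.2  0. ] M [ 0.02 -0.09 -0.02] open 0.0452 g 0.0
21.2917
```

View pics/w2.png

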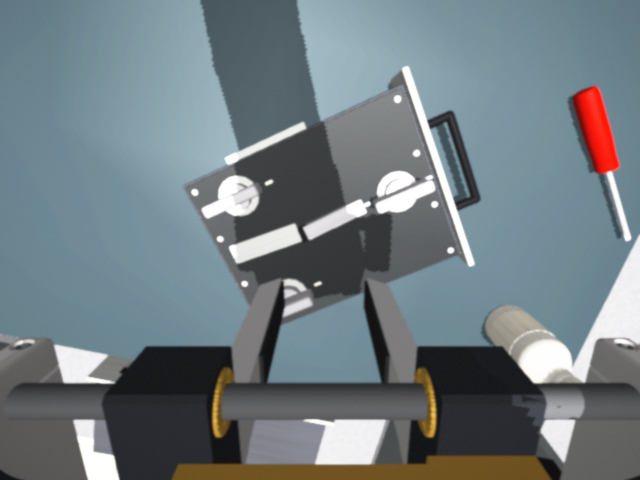

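All three wings now lie along the module's x, between their marks: lone (377,209)–(433,185), rear (205,213)–(256,190), and the third partly hidden behind a finger at about (297,303). The transceiver and panel have not moved. Each turn ended with the stop moment of 0.5–0.6 N m. Handing in.

```bash
python3 -c "
from rig import robot
print(robot.sign_off())"
```

```text
the job is handed in; nothing more can be done
None
```

All three wing bolts were turned clockwise to their stops, the lone handle-end bolt first and then the two rear ones; the gripper let go of them, and the job was handed in at about 21 s.

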